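# Sort the washstand clutter into its dishes

## Task

Tidy the things on the counter into the white dishes on the pink ledge: the soap bar in the ribbed soap dish, the larger tin in the larger round dish, the smaller tin in the smaller round dish, and the tweezers lengthways in the long narrow tray. Each must lie flat on the bottom of its dish, inside the rim (tins lid up), set down rather than dropped, and let go. Leave the toothbrush rack and the glass tumbler where they stand.

Things in the scene. Friction and masses are not known exactly. Their poses are not given: they have to be found in the camera images.
- soap_center (a point): yellow soap bar lying flat on the counter, 52 (its x) x 80 (its y) x 24 mm high, rounded edges, about 0.1 kg. The point is its centre, 12 mm above its underside; z up.
- large_tin_center (a point): the larger round aluminium tin, standing upright: 64 mm diameter, 36 mm high including a press button (16 mm diameter, 3 mm high) in the middle of its flat lid (lid top 33 mm up), about 0.09 kg. The point is its centre, 18 mm above its underside; z up its axis.
- small_tin_center (a point): the smaller round aluminium tin, standing upright: 44 mm diameter, 32 mm high including a press button (16 mm diameter, 3 mm high) in the middle of its flat lid (lid top 29 mm up), about 0.05 kg. The point is its centre, 16 mm above its underside; z up its axis.
- tweezers_center (a point): chrome tweezers, rigid, lying on the counter: 103 mm long (along its y), 15 mm across (its x) over the parallel middle part that is 36 mm long, tapering to both ends, 12 mm high, about 0.025 kg. The point is in the middle, 6 mm above its underside; z up.
- soap_dish: oblong soap dish with four low pinkish drain ribs: fixed white ceramic dish on the pink ceramic ledge; it may stand anywhere in the row and is turned a little. Origin: centre of its underside, z up. Outside 88 (x) x 116 (y) mm, inside 76 x 104 mm; rib tops 7 mm and rim 12 mm above the underside.
- large_well: the larger round dish: fixed white ceramic dish on the pink ceramic ledge; it may stand anywhere in the row and is turned a little. Origin: centre of its underside, z up. Outside diameter 96 mm, inside 84 mm; inner floor 4 mm and rim 9 mm above the underside.
- small_well: the smaller round dish: fixed white ceramic dish on the pink ceramic ledge; it may stand anywhere in the row and is turned a little. Origin: centre of its underside, z up. Outside diameter 74 mm, inside 62 mm; inner floor 4 mm and rim 9 mm above the underside.
- long_tray: long narrow plain tray: fixed white ceramic dish on the pink ceramic ledge; it may stand anywhere in the row and is turned a little. Origin: centre of its underside, z up. Outside 62 (x) x 136 (y) mm, inside 50 x 124 mm; inner floor 4 mm and rim 8 mm above the underside.
- toothbrush_rack: orange plastic toothbrush rack with four slots, loose, 50 (x) x 120 (y) x 58 mm high, one white toothbrush standing in the slot at its +y end to 171 mm height; it stands at the left (+y) end of the ledge. Leave alone. Origin: centre of its underside, z up.
- tumbler: small clear glass tumbler, loose and upright, 68 mm rim diameter, 90 mm high; it stands at the right (-y) end of the ledge. Leave alone. Origin: centre of its underside, z up.
Things that resemble listed ones, but are neither listed nor needed, are in the scene too. Leave any orange or red look-alike of the part that bears small_tin_center alone.

How it is judged:
By the outcome, as a careful person would: the job done as asked, in the order asked, and still so for the second after the job is handed in, with the robot touching nothing.
It also fails if it takes over 93 s, if anything falls off the work surface, if the arm or the gripper's body presses on something with over 40 N, if the wrist force passes 120 N, or if a joint passes its speed limit or range.

## Robot

A 6-joint arm with a two-finger parallel gripper is mounted at the origin on the work surface. World frame = base frame: x ahead of the robot, y to its left, z up, the work surface at z = 0. Lengths are in mm, angles in rad, forces in N, time in s.
With the tool pointing down it reaches from about 350 to 975 mm from the base axis. Payload 7.1 kg.
Tool frame: the origin (TCP) lies at the very end of the fingers, on their centre line; the grasp point (between the pads) lies 19 mm behind it; z points along the fingers, y is the direction in which the jaws open and shut (so a half turn about z gives the same grasp; the last joint's range is limited). The gripper opens to 88 mm and grips with 3 to 60 N. Pads are 20 mm wide; open, the fingers measure 115 mm over their backs; the gripper's body (75 mm by 178 mm) begins 61 mm behind the grasp point.
Start: joints at [1.111, 0.423, 1.63, -0, 1.089, -0.019], TCP at [266.632, 565.254, 222.675] pointing down, gripper open.
Joint ranges: [-3, 3], [-0.9, 2.11], [0.09, 2.58], [-1.31, 4.45], [0.11, 2.69], [-2.54, 2.54]. Speed limits (rad/s): [2.39, 2.39, 3.01, 3.14, 3.14, 3.14].

## Interface

Orientations are given as a rotation vector (axis times angle).
In Python, from workcell import * gives the robot as it stands.
- The arm moves only by the tool play_rows, never from a script. Its argument "plan" is text: rows parted by semicolons, each of 7 numbers parted by spaces: the finger opening in cm, from 0 to 8.78, then the shift along the tool's x, y, z in cm, then the turn, a rotation vector about the tool's x, y, z in degrees. A call has 1 to 20 rows; each row shifts and turns the commanded pose from where the row before left it, along the tool's axes as they then stand; what a row does not reach is not made up. A row lasts 1/8 s, in which the tool goes at most 62.5 mm and 10.7 degrees, less where a joint would pass 70% of its speed; a pose out of reach is approached as far as the arm can. A call is refused whole if a number of a shift passes 6.25 or a number of a turn 10.7, either way. A call with a gripper value outside its range is refused whole. The fingers move at their own pace and stop on an object; the grip force is fixed at half the most. Time passes only in rows, so rows that do not move let the fingers close. It gives the time, the measured TCP pose, the force and the opening at its end, in the units of the state.
- get_obs(): the state, without advancing time (a new reading comes with each control period).
- get_image(name): name is "scene" or "top" or "wrist"; returns a dict with "pixels" (420x560x3 uint8, red, green, blue), "range_z" (420x560 float32, mm along the optical axis (not along the pixel's ray), 0 where there is no reading), "fx", "fy", "cx", "cy" (pixels), "eye" and "attitude" of the camera in the world. Camera axes: x right, y down, z forward; pixel columns grow to the right and rows downward; lengths in mm; the calibration is good to about 2 mm. A picture is of the moment at which its call begins.
- close_job(): hands the job in, once; it reports no verdict.
The state is a dict: "t": time; "qpos": joint angles; "qvel": joint speeds; "joint_torque": joint torques, N m; "ee_pos": TCP position; "orientation": TCP orientation; "ft_force": force on the tool from outside, world axes, zero at the start; "moment": the same for the moment, N m; "width": finger opening in mm.
Only numpy, scipy, OpenCV 4.12 (cv2) and the standard library are available. Lean on these libraries where they do the work, as an engineer would, in place of code of your own. Each camera call takes 0.05 s, during which the arm holds its last target. There are 200 camera calls.

## Working session

There is one attempt and no reset: what is moved stays moved. The work goes in short steps, Python scripts to look and compute and a tool call to move; the robot and the scene stay as the last step left them, time stands still between calls to the robot, and variables do not carry over. Pictures are saved under pics/ and viewed, about 12 in all and at most 16, crops included, and the job is handed in when it is done.

Besides the shell and the picture viewer there is one more tool, called after "Emit:" as name(argument=value, ...) on one line, values as JSON. play_rows: Moves the arm, as the interface text tells. Its arguments: {"type":"object","properties":{"plan":{"type":"string"}},"required":["plan"]}

```bash
mkdir -p pics; ls
python3 - <<'E'
from workcell import *
import cv2,numpy as np,pickle
o=get_obs();print({k:np.round(v,3) for k,v in o.items()})
for n in("top","scene"):
    im=get_image(n);pickle.dump(im,open(f'{n}0.pkl','wb'))
    cv2.imwrite(f'pics/{n}0.png',im["pixels"][:,:,::-1])
    print(n,im["fx"],im["fy"],im["cx"],im["cy"],im["eye"],im["attitude"])
E
```

```text
pics
{'t': np.float64(0.0), 'qpos': array([ 1.111,  0.424,  1.631, -0.   ,  1.089, -0.019]), 'qvel': array([ 0.   ,  0.002, -0.   , -0.   ,  0.   ,  0.001]), 'joint_torque': array([-1.0000e-03, -5.4462e+01, -2.7367e+01,  6.4000e-02,  2.3000e-02,
       -0.0000e+00]), 'ee_pos': array([266.395, 564.773, 221.894]), 'orientation': array([-6.870e-01, -3.065e+00,  2.000e-03]), 'ft_force': array([ 0.166,  0.521, -0.694]), 'moment': array([0.026, 0.024, 0.   ]), 'width': np.float64(87.936)}
top 494.85125053371 494.85125053371 281.58966635950077 208.65236676685828 [ 267.83752259    4.53820453 1260.80352991] [-2.09706878  2.14360127 -0.21587134]
scene 406.9171837151884 406.9171837151884 278.84598995561095 210.22653271767737 [890.35587707 368.45188124 843.49565595] [-1.13014814 -2.53437008  0.79101064]
```

View pics/top0.png

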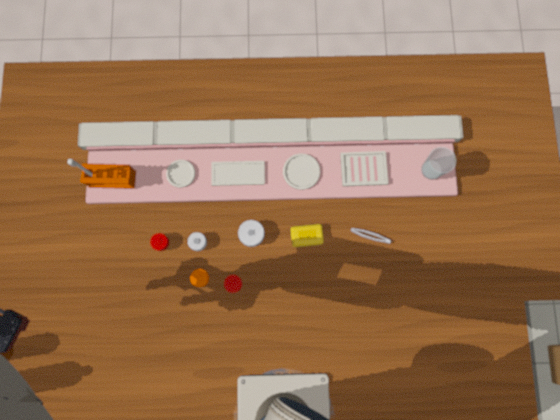

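View pics/scene0.png

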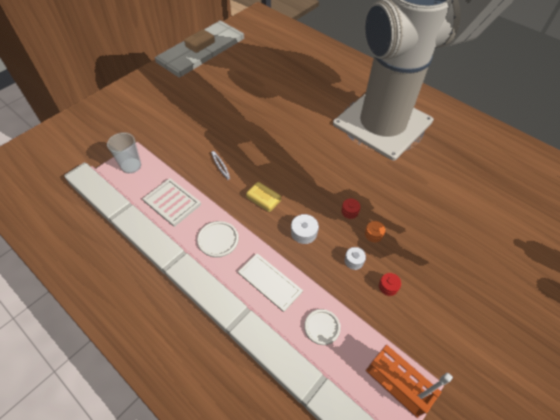

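The top view shows:
- Ledge row: rack (107,177), small well (181,173), tray (238,173), large well (302,171), soap dish (365,169), tumbler (435,163).
- Counter: small tin (197,241), large tin (251,233), soap (307,235), tweezers (370,236).
- Possible mix-ups for the small tin: red look-alikes (160,242) and (233,284), orange (200,278). I choose the aluminium one at (197,241).
- Possible mix-ups for the dishes: the two round ones, told apart by size, and the plain tray against the ribbed dish.

```bash
cat > h.py <<'E'
import numpy as np,cv2,pickle
from scipy.spatial.transform import Rotation as R
def rays(im,uv):
    uv=np.atleast_2d(uv).astype(float)
    d=np.c_[(uv[:,0]-im["cx"])/im["fx"],(uv[:,1]-im["cy"])/im["fy"],np.ones(len(uv))]
    return d@R.from_rotvec(im["attitude"]).as_matrix().T
def onplane(im,uv,z):
    d=rays(im,uv);e=np.array(im["eye"]);return e+d*((z-e[2])/d[:,2])[:,None]
def cloud(im):
    h,w=im["range_z"].shape;u,v=np.meshgrid(np.arange(w),np.arange(h))
    p=np.array(im["eye"])+rays(im,np.c_[u.ravel(),v.ravel()])*im["range_z"].reshape(-1,1)
    return p.reshape(h,w,3)
def blobs(m,amin=30):
    c,_=cv2.findContours(m.astype(np.uint8),cv2.RETR_EXTERNAL,cv2.CHAIN_APPROX_NONE)
    return [k for k in c if cv2.contourArea(k)>amin]
def rect(im,c,z):
    "centre, long side, short side, long-axis yaw(deg) in world"
    p=onplane(im,c.reshape(-1,2),z)[:,:2].astype(np.float32)
    (cx,cy),(a,b),t=cv2.minAreaRect(p)
    if a<b:a,b,t=b,a,t+90
    return np.round([cx,cy,a,b,(t+90)%180-90],1)
E
python3 - <<'E'
from h import *
for n in("top","scene"):
    im=pickle.load(open(n+'0.pkl','rb'));P=cloud(im);hsv=cv2.cvtColor(im["pixels"],cv2.COLOR_RGB2HSV)
    H,S,V=[hsv[:,:,i].astype(int) for i in range(3)];z=P[:,:,2]
    if n=="top":
        for nm,(u,v) in dict(counter=(300,262),ledge=(210,190),ledge2=(270,190),back=(270,130),tinL=(245,228),well=(302,171),soap=(300,232),smallw=(186,178),tw=(365,234)).items():print(nm,P[v,u].round(1),hsv[v,u])
        cv2.imwrite('pics/crop1.png',cv2.resize(im["pixels"][110:300,70:470,::-1],None,fx=2,fy=2,interpolation=cv2.INTER_CUBIC))
    pz=np.median(z[(S>50)&(S<110)&(V>180)&((H<12)|(H>168))]);print(n,'ledge z',pz)
    box=(P[:,:,0]>320)&(P[:,:,0]<620)&(abs(P[:,:,1])<560)
    print('white');
    for c in blobs((S<45)&(V>140)&box):print(c.reshape(-1,2).mean(0).round(),rect(im,c,pz+9), 'as z=33',rect(im,c,33),int(cv2.contourArea(c)))
    print('yellow',[rect(im,c,24) for c in blobs((H>23)&(H<35)&(S>150)&(V>90)&box)])
E
```

```text
counter [379.8 -49.4   3.2] [ 13 182 105]
ledge [568.7 177.8  18.9] [  2  47 215]
ledge2 [566.4  23.2  14.4] [  0  47 211]
back [722.9  20.1  33.4] [ 28  17 197]
tinL [465.   87.3  35.3] [120   1 202]
well [613.2 -60.7  23. ] [ 20  19 202]
soap [452.9 -50.5  28.3] [ 26 255 207]
smallw [601.9 240.   19.1] [ 20  19 204]
tw [ 4.484e+02 -2.190e+02 -4.000e-01] [  7  51 130]
top ledge z 25.65544808055529
white
[196. 241.] [435.6 209.   43.5  43.2 -45.2] as z=33 [435.9 209.3  43.6  43.2 -45.2] 238
[371. 235.] [ 440.5 -226.5  101.8   18.2   72.5] as z=33 [ 440.7 -226.9  101.9   18.2   72.5] 204
[251. 233.] [453.6  73.6  64.5  63.7  44. ] as z=33 [453.8  73.7  64.5  63.8  44. ] 509
[180. 177.] [594.2 253.   76.8  44.8  88.8] as z=33 [594.6 253.3  76.9  44.9  88.8] 373
[237. 178.] [595.  105.6 140.9  42.2  88.8] as z=33 [595.4 105.7 141.1  42.3  88.8] 774
[301. 177.] [588.2 -57.6  98.1  56.9 -89.5] as z=33 [588.6 -57.7  98.3  57.  -89.5] 623
[364. 176.] [ 593.  -219.   122.    50.3  -89. ] as z=33 [ 593.4 -219.3  122.1   50.4  -89. ] 662
[437. 168.] [ 610.2 -410.    93.    61.2  -88.9] as z=33
[... 263 characters left out ...]
 as z=33 [601.5 254.   75.9  46.8 -89.3] 628
[274. 278.] [599.1 104.8 142.1  44.5 -90. ] as z=33 [601.8 107.2 140.8  44.1 -90. ] 1123
[356. 257.] [434.9 211.6  51.8  44.   68.2] as z=33 [439.1 213.   51.4  43.6  68.2] 279
[222. 234.] [592.2 -58.7 102.   60.1 -88.7] as z=33 [595.  -54.8 101.1  59.6 -88.7] 711
[305. 228.] [450.4  74.8  77.5  64.3  76.4] as z=33 [454.4  77.5  76.8  63.7  76.4] 541
[177. 197.] [ 594.3 -221.7  129.7   55.5  -89.5] as z=33 [ 597.  -216.3  128.5   55.   -89.5] 677
[220. 164.] [ 450.  -219.9  105.8   15.    70.2] as z=33 [ 454.  -214.5  104.8   14.9   70.2] 45
[129. 151.] [ 583.5 -436.9  156.4   52.9   81.3] as z=33 [ 586.3 -429.5  154.9   52.4   81.3] 393
yellow []
```

View pics/crop1.png

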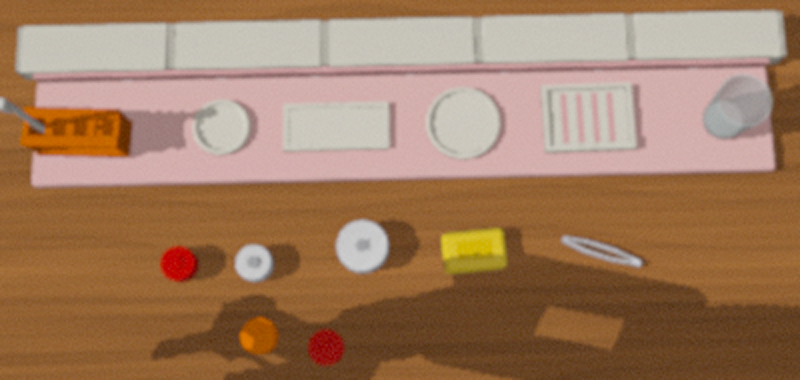

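```bash
cat > dish.py <<'E'
from h import *
def run(n):
    im=pickle.load(open(n+'0.pkl','rb'));P=cloud(im);hsv=cv2.cvtColor(im["pixels"],cv2.COLOR_RGB2HSV)
    H,S,V=[hsv[:,:,i].astype(int) for i in range(3)];z=P[:,:,2]
    cnt=(P[:,:,0]>300)&(P[:,:,0]<540)&(abs(P[:,:,1])<500)&(H>8)&(H<18)&(S>120)
    Q=onplane(im,np.argwhere(np.ones(S.shape))[:,::-1],15).reshape(P.shape)
    pink=(S>38)&(V>150)&((H<8)|(H>172))&(Q[:,:,0]>540)&(Q[:,:,0]<660)&(abs(Q[:,:,1])<420)
    print(n,'counter z',np.median(z[cnt]),'pink z',np.median(z[pink]),pink.sum(),'back z',np.median(z[(Q[:,:,0]>690)&(Q[:,:,0]<730)&(abs(Q[:,:,1])<400)&(S<45)]))
    pts=P[pink];A=np.c_[pts[:,:2],np.ones(len(pts))];print('plane',np.linalg.lstsq(A,pts[:,2],rcond=None)[0])
    for c in blobs((S<35)&(V>130)&(Q[:,:,0]>540)&(Q[:,:,0]<662)&(abs(Q[:,:,1])<330),100):
        h=cv2.convexHull(c);print(c.reshape(-1,2).mean(0).round(),rect(im,h,15+9))
run("top");run("scene")
o=R.from_rotvec([-.687,-3.065,.002]).as_matrix();print(o.round(3))
E
python3 dish.py
```

```text
top counter z 1.1422517014846107 pink z 17.00983508018453 9088 back z 36.53100624316744
plane [-1.02996334e+00  3.74018395e-03  6.30388401e+02]
[237. 173.] [611.4 106.5 137.5  64.3  89.1]
[180. 173.] [613.1 254.8  72.8  72.2  88.8]
[301. 171.] [611.9 -58.1  93.8  93.4  -1.3]
[364. 169.] [ 615.1 -220.3  120.7   86.    88.8]
scene counter z 0.4833062265744843 pink z 16.32885851542858 9785 back z 36.15657212982927
plane [ 4.49886073e-01  1.03163500e-02 -2.51336644e+02]
[322. 326.] [613.1 253.   73.7  73.6  14.1]
[270. 282.] [611.  104.2 139.3  65.1 -90. ]
[218. 239.] [612.3 -59.6  96.4  95.4 -47.8]
[172. 201.] [ 614.8 -222.9  124.7   91.6  -88.8]
[[-0.904  0.427 -0.001]
 [ 0.427  0.904 -0.001]
 [ 0.    -0.001 -1.   ]]
```

```bash
cat > go.py <<'E'
"usage: go.py x y z yaw(of tool y, deg, mod 180) opening_cm [nrows]: prints rows from the measured pose, straight line, tool held pointing down"
import sys
from h import *
from workcell import *
x,y,z,yaw,w=map(float,sys.argv[1:6]);o=get_obs()
p=np.array(o["ee_pos"]);A=R.from_rotvec(o["orientation"]);m=A.as_matrix()
y0=np.degrees(np.arctan2(m[1,1],m[0,1]));dy=(yaw-y0+90)%180-90
print('t %.2f at'%o["t"],p.round(1),'yaw %.1f tilt %.2f %.2f'%(y0,m[0,2],m[1,2]),'w %.1f'%o["width"],'F',np.round(o["ft_force"],1),'q',np.round(o["qpos"],2))
d=np.array([x,y,z])-p;dt=dy
n=max(int(np.ceil(np.linalg.norm(d)/60)),int(np.ceil(abs(dy)/10)),int(sys.argv[6]) if len(sys.argv)>6 else 1)
for i in range(n):
    a=np.radians(y0+dy*i/n);yv=np.array([np.cos(a),np.sin(a),0]);zv=np.array([0,0,-1]);xv=np.cross(yv,zv)
    s=np.array([xv,yv,zv])@d/n/10
    print(f"{w:g} %.2f %.2f %.2f 0 0 %.2f;"%(*s,-dy/n))
E
python3 go.py 447 -67 220 4.2 8.78
```

```text
t 0.10 at [266.4 564.8 222. ] yaw 64.7 tilt -0.00 -0.00 w 88.0 F [-0.1  0.4 -0.7] q [ 1.11  0.42  1.63 -0.    1.09 -0.02]
8.78 -3.94 -4.49 0.02 0 0 5.50;
8.78 -4.35 -4.10 0.02 0 0 5.50;
8.78 -4.72 -3.66 0.02 0 0 5.50;
8.78 -5.05 -3.19 0.02 0 0 5.50;
8.78 -5.33 -2.69 0.02 0 0 5.50;
8.78 -5.57 -2.17 0.02 0 0 5.50;
8.78 -5.75 -1.62 0.02 0 0 5.50;
8.78 -5.88 -1.06 0.02 0 0 5.50;
8.78 -5.95 -0.50 0.02 0 0 5.50;
8.78 -5.97 0.08 0.02 0 0 5.50;
8.78 -5.94 0.65 0.02 0 0 5.50;
```

Emit:
play_rows(plan="8.78 -3.9 -4.5 0 0 0 5.5;8.78 -4.4 -4.1 0 0 0 5.5;8.78 -4.7 -3.7 0 0 0 5.5;8.78 -5 -3.2 0 0 0 5.5;8.78 -5.3 -2.7 0 0 0 5.5;8.78 -5.6 -2.2 0 0 0 5.5;8.78 -5.8 -1.6 0 0 0 5.5;8.78 -5.9 -1.1 0 0 0 5.5;8.78 -6 -0.5 0 0 0 5.5;8.78 -6 0.1 0 0 0 5.5;8.78 -5.9 0.6 0 0 0 5.5;8.78 0 0 0 0 0 0")

```text
t: 1.6
ee_pos: [447.2, -71.3, 222.6]
orientation: [2.144, 2.295, -0.0]
ft_force: [-0.6, 1.1, 0.3]
width: 87.6
```

```bash
cat > look.py <<'E'
import sys
from h import *
from workcell import *
n=sys.argv[1];im=get_image("wrist");pickle.dump(im,open(n+'.pkl','wb'));cv2.imwrite(f'pics/{n}.png',im["pixels"][:,:,::-1])
P=cloud(im);hsv=cv2.cvtColor(im["pixels"],cv2.COLOR_RGB2HSV);H,S,V=[hsv[:,:,i].astype(int) for i in range(3)]
print('eye',np.round(im["eye"]))
for c in blobs((H>22)&(H<36)&(S>140)&(V>70),300):print('yellow',c.reshape(-1,2).mean(0).round(),'z24',rect(im,c,24),'z40',rect(im,c,40))
for c in blobs((S<45)&(V>110),200):
    h=cv2.convexHull(c);q=h.reshape(-1,2);print('white',q.min(0),q.max(0),'z6',rect(im,h,6),'z31',rect(im,h,31),'z24',rect(im,h,24))
E
python3 look.py w1; python3 go.py 447 -67 220 4.2 8.78
```

```text
eye [441.  10. 386.]
yellow [282. 176.] z24 [445.2 -67.8  78.8  50.6 -85.6] z40 [445.  -64.3  75.3  48.4 -85.6]
white [359 381] [391 391] z6 [ 614.  -395.1   50.5   20.     3.9] z31 [ 602.6 -368.5   47.2   18.7    3.9] z24 [ 605.8 -375.9   48.1   19.1    3.9]
white [107 331] [456 347] z6 [ 461.2 -315.6  520.4   28.7    4.2] z31 [ 459.8 -294.2  486.2   26.8    4.2] z24 [ 460.2 -300.2  495.8   27.3    4.2]
white [165 326] [422 328] z6 [ 477.4 -293.8  375.8    3.5    3.9] z31 [ 475.  -273.9  351.1    3.3    3.9] z24 [ 475.7 -279.5  358.     3.3    3.9]
white [256 258] [288 320] z6 [ 442.6 -234.9  108.9   17.6   71.3] z31 [ 442.5 -218.8  101.8   16.5   71.3] z24 [ 442.5 -223.3  103.8   16.8   71.3]
white [389 255] [444 303] z6 [ 650.6 -188.1  103.9   49.8  -41. ] z31 [ 636.8 -175.1   97.1   46.6  -41. ] z24 [ 640.7 -178.8   99.    47.5  -41. ]
white [381 138] [464 218] z6 [620.9 -63.5 103.7 102.    3.9] z31 [609.1 -58.6  96.9  95.3   3.9] z24 [612.4 -60.   98.8  97.2   3.9]
white [268  11] [329  81] z6 [453.9  75.4  70.   67.8 -86.1] z31 [453.1  71.1  65.4  63.4 -86.1] z24 [453.3  72.3  66.7  64.6 -86.1]
white [463   0] [559 288] z6 [742.8 -36.7 352.   71.7 -89.9] z31 [722.9 -33.7 328.8  67.  -89.9] z24 [728.5 -34.5 335.3  68.3 -89.9]
white [410   0] [490  97] z6 [619.3  84.9  98.4  69.7 -89.7] z31 [607.6  80.   91.9  65.1 -89.7] z24 [610.9  81.4  93.7  66.4 -89.7]
t 1.65 at [446.3 -69.4 222.4] yaw 4.0 tilt -0.00 0.00 w 87.5 F [ 0.2  0.5 -0.2] q [-0.18  0.17  2.    0.    0.98 -0.25]
8.78 0.23 0.09 0.24 0 0 -0.16;
```

View pics/w1.png

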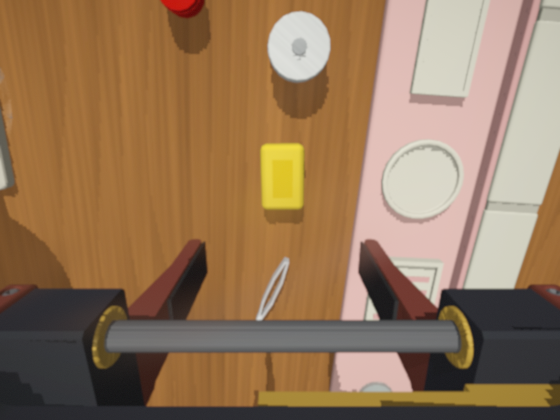

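The wrist view shows the soap centred at (282,176), agreeing with the top view (445.5, -67.5). The jaws straddle it across its 52 mm side.

Emit:
play_rows(plan="8.78 -0.2 0 5 0 0 -0.2;8.78 0 -0.05 5 0 0 0;8.78 0 0 5 0 0 0;8.78 0 0 4 0 0 0;8.78 0 0 2.4 0 0 0;8.78 0 0 0 0 0 0;4.4 0 0 0 0 0 0;4.4 0 0 0 0 0 0;4.4 0 0 0 0 0 0;4.4 0 0 0 0 0 0;4.4 0 0 0 0 0 0;4.4 0 0 0 0 0 0")

```text
t: 3.15
ee_pos: [446.5, -70.1, 9.2]
orientation: [2.133, 2.305, 0.001]
ft_force: [-1.9, 0.5, 7.5]
width: 51.6
```

```bash
python3 go.py 615 -221 120 -1.2 4.4; echo; python3 -c "
from workcell import *
for i in range(4):print(get_obs()['ee_pos'].round(1))"
```

```text
t 3.15 at [446.5 -70.1   9.2] yaw 4.4 tilt 0.00 -0.00 w 51.6 F [-1.9  0.5  7.5] q [-0.18  0.57  2.11  0.    0.46 -0.26]
4.4 -3.27 3.13 -2.22 0 0 1.13;
4.4 -3.21 3.19 -2.22 0 0 1.13;
4.4 -3.14 3.25 -2.22 0 0 1.13;
4.4 -3.08 3.31 -2.22 0 0 1.13;
4.4 -3.01 3.37 -2.22 0 0 1.13;

[446.5 -70.1   9.2]
[446.5 -70.1   9.2]
[446.5 -70.1   9.2]
[446.5 -70.1   9.2]
```

Emit:
play_rows(plan="4.4 0 0 -3 0 0 0;4.4 0 0 -5 0 0 0;4.4 -3.8 4 -2 0 0 1.4;4.4 -3.8 4.1 0 0 0 1.4;4.4 -3.7 4.2 0 0 0 1.4;4.4 -3.6 4.3 0 0 0 1.4;4.4 0 0 0 0 0 0;4.4 0 0 0 0 0 0")

```text
t: 4.15
ee_pos: [616.7, -211.7, 107.9]
orientation: [-2.242, -2.197, 0.001]
ft_force: [0.2, -0.2, -1.1]
width: 52.2
```

```bash
python3 look.py w2; python3 go.py 615 -224 45 -1.2 4.4
```

```text
eye [ 618. -131.  272.]
yellow [282. 255.] z24 [ 614.1 -257.4  127.4   84.4   88.9] z40 [ 614.4 -249.2  119.2   79.    88.9]
white [253 359] [308 391] z6 [ 609.2 -405.5   60.3   43.5   -1. ] z31 [ 610.1 -379.6   54.7   39.4   -1. ] z24 [ 609.8 -386.8   56.3   40.6   -1. ]
white [ 79 176] [107 280] z6 [ 438.1 -234.   109.7   16.7   70.8] z31 [ 455.  -224.3   99.4   15.1   70.8] z24 [ 450.3 -227.   102.3   15.5   70.8]
white [223 151] [337 239] z6 [ 614.6 -206.8   97.9   81.4    0.7] z31 [ 614.9 -199.6   88.7   73.8    0.7] z24 [ 614.8 -201.6   91.2   75.9    0.7]
white [369   0] [484 290] z6 [ 732.7 -178.5  246.7   72.3  -90. ] z31 [ 721.9 -174.   223.5   65.5  -90. ] z24 [ 724.9 -175.3  230.    67.4  -90. ]
white [204   0] [342  77] z6 [611.  -79.9 103.1  53.2  -1.2] z31 [611.6 -84.7  93.4  48.2  -1.2] z24 [611.5 -83.4  96.1  49.6  -1.2]
t 4.20 at [ 616.5 -211.3  108. ] yaw -1.1 tilt -0.00 0.00 w 52.0 F [-0.9 -0.5 -0.5] q [-0.35  0.6   1.63  0.    0.91 -0.33]
4.4 -0.64 -0.06 3.15 0 0 0.03;
4.4 -0.64 -0.06 3.15 0 0 0.03;
```

View pics/w2.png

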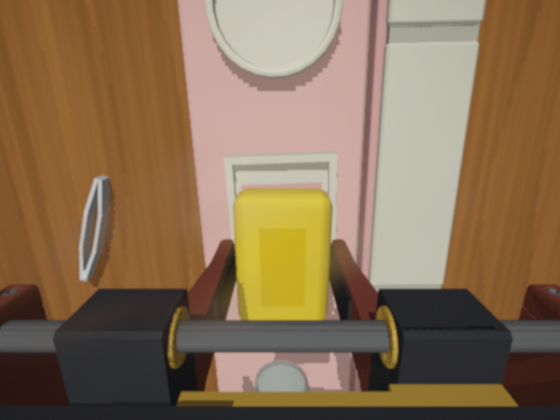

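The soap is held level, centred at (282,255), with the dish's far rim at (223–337,155) straight ahead. I'm going down.

Emit:
play_rows(plan="4.4 -0.65 -0.05 3 0 0 0;4.4 -0.65 -0.05 3 0 0 0;4.4 0 0 0.8 0 0 0;4.4 0 0 0.2 0 0 0;4.4 0 0 0 0 0 0;4.4 0 0 0 0 0 0")

```text
t: 4.95
ee_pos: [617.5, -225.1, 39.8]
orientation: [2.242, 2.198, 0.001]
ft_force: [-0.4, 0.3, -0.5]
width: 51.6
```

```bash
python3 go.py 615 -224.5 32 -1.2 4.4
```

```text
t 4.95 at [ 617.5 -225.1   39.8] yaw -1.1 tilt 0.00 -0.00 w 51.6 F [-0.4  0.3 -0.5] q [-0.37  0.7   1.64  0.    0.8  -0.35]
4.4 0.05 -0.25 0.78 0 0 0.06;
```

Emit:
play_rows(plan="4.4 0 -0.2 0.3 0 0 0;4.4 0 0 0.2 0 0 0;4.4 0 0 0.1 0 0 0;4.4 0 0 0 0 0 0;4.4 0 0 0 0 0 0")

```text
t: 5.58
ee_pos: [614.9, -225.1, 32.7]
orientation: [2.244, 2.199, 0.0]
ft_force: [-0.5, 0.2, -0.5]
width: 52.1
```

Emit:
play_rows(plan="4.4 0 0 0.1 0 0 0;4.4 0 0 0 0 0 0")

```text
t: 5.82
ee_pos: [615.0, -225.1, 32.3]
orientation: [2.244, 2.199, 0.0]
ft_force: [-1.5, 0.5, 4.5]
width: 51.7
```

Emit:
play_rows(plan="4.4 0 0 0.1 0 0 0;4.4 0 0 0 0 0 0")

```text
t: 6.08
ee_pos: [615.0, -225.2, 32.3]
orientation: [2.243, 2.199, 0.0]
ft_force: [-4.6, 2.8, 13.6]
width: 52.2
```

Emit:
play_rows(plan="4.4 0 0 -0.1 0 0 0;6.5 0 0 0 0 0 0;6.5 0 0 0 0 0 0;7.5 0 0 0 0 0 0;8.78 0 0 -3 0 0 0;8.78 0 0 -5 0 0 0;8.78 0 0 -4 0 0 0;8.78 6 0 -1 0 0 0;8.78 0 0 0 0 0 0")

```text
t: 7.2
ee_pos: [616.5, -162.4, 162.9]
orientation: [2.24, 2.202, 0.002]
ft_force: [0.0, 0.1, -0.5]
width: 87.7
```

```bash
python3 look.py w3 ; python3 go.py 453.5 73 100 0 8.78
```

```text
eye [617. -81. 327.]
yellow [282. 255.] z24 [ 613.7 -233.3   85.4   53.4   89. ] z40 [ 613.8 -225.2   80.9   50.6   89. ]
white [255 357] [305 406] z6 [ 598.8 -420.4   80.8   64.2   21.9] z31 [ 600.2 -393.9   74.5   59.2   21.9] z24 [ 599.8 -401.3   76.2   60.6   21.9]
white [347 352] [402 390] z6 [ 730.5 -409.2   70.8   61.9   -1. ] z31 [ 721.7 -383.6   65.3   57.1   -1. ] z24 [ 724.1 -390.8   66.8   58.5   -1. ]
white [118 210] [141 289] z6 [ 440.  -231.9  104.5   16.9   70.8] z31 [ 453.8 -220.1   96.4   15.5   70.8] z24 [ 449.9 -223.4   98.6   15.9   70.8]
white [237 192] [326 299] z6 [ 615.  -232.6  129.8   96.8  -89. ] z31 [ 615.2 -220.8  119.7   89.3  -89. ] z24 [ 615.1 -224.1  122.5   91.4  -89. ]
white [224  25] [329 138] z6 [611.6 -59.  101.9 101.6  -1. ] z31 [612.  -60.7  93.9  93.7  -1. ] z24 [611.8 -60.2  96.2  95.9  -1. ]
white [350   0] [446 320] z6 [ 730.3 -159.9  340.5   70.5   90. ] z31 [ 721.5 -153.8  314.    65.    90. ] z24 [ 723.9 -155.5  321.4   66.6   90. ]
t 7.25 at [ 616.2 -163.7  162.1] yaw -1.0 tilt 0.00 -0.00 w 88.0 F [-0.2 -0.5  0. ] q [-0.28  0.51  1.64 -0.    0.99 -0.26]
8.78 4.68 -3.34 1.24 0 0 -0.20;
8.78 4.69 -3.32 1.24 0 0 -0.20;
8.78 4.70 -3.30 1.24 0 0 -0.20;
8.78 4.71 -3.29 1.24 0 0 -0.20;
8.78 4.72 -3.27 1.24 0 0 -0.20;
```

View pics/w3.png

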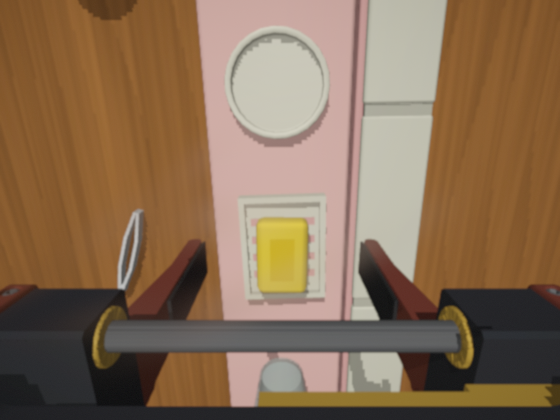

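The soap at (282,255) lies inside the dish with ribs and rim visible all round: soap (613.8,-221.7) against dish (615.1,-222.2). Next is the large tin.

Emit:
play_rows(plan="8.78 4.7 -3.3 0 0 0 -0.2;8.78 4.7 -3.3 0 0 0 -0.2;8.78 4.7 -3.3 0 0 0 -0.2;8.78 4.7 -3.3 1.2 0 0 -0.2;8.78 4.7 -3.3 3 0 0 -0.2;8.78 0 0 2 0 0 0;8.78 0 0 0 0 0 0;8.78 0 0 0 0 0 0")

```text
t: 8.25
ee_pos: [456.1, 69.8, 101.0]
orientation: [2.225, 2.217, 0.0]
ft_force: [0.1, 0.4, -0.1]
width: 87.5
```

```bash
python3 look.py w4; python3 go.py 453.4 72.5 9 0 8.78
```

```text
eye [456. 151. 265.]
white [110 331] [460 346] z6 [ 4.572e+02 -7.060e+01  3.550e+02  1.830e+01 -2.000e-01] z31 [ 4.570e+02 -4.920e+01  3.207e+02  1.650e+01 -2.000e-01] z24 [ 4.571e+02 -5.510e+01  3.303e+02  1.700e+01 -2.000e-01]
white [240 168] [320 252] z6 [453.   63.6  74.2  73.5 -47.4] z31 [453.2  72.1  67.1  66.4 -47.4] z24 [453.2  69.7  69.1  68.4 -47.4]
white [427  76] [543 251] z6 [622.2  99.9 148.7  72.3 -89.9] z31 [606.1 104.8 134.3  65.3 -89.9] z24 [610.6 103.4 138.3  67.3 -89.9]
white [483   0] [543   9] z6 [ 6.225e+02  2.223e+02  4.340e+01  5.700e+00 -2.000e-01] z31 [ 6.064e+02  2.154e+02  3.920e+01  5.200e+00 -2.000e-01] z24 [ 6.109e+02  2.174e+02  4.040e+01  5.300e+00 -2.000e-01]
white [220   0] [286  60] z6 [ 4.339e+02  2.061e+02  4.860e+01  3.970e+01 -2.000e-01] z31 [ 4.360e+02  2.007e+02  4.390e+01  3.590e+01 -2.000e-01] z24 [ 4.354e+02  2.022e+02  4.520e+01  3.700e+01 -2.000e-01]
t 8.30 at [456.3  69.7 101.3] yaw -0.2 tilt 0.00 0.00 w 88.0 F [ 0.8 -0.9  0.1] q [ 0.13  0.39  2.06 -0.    0.69  0.13]
8.78 0.14 -0.15 4.61 0 0 -0.12;
8.78 0.14 -0.15 4.61 0 0 -0.12;
```

Emit:
play_rows(plan="8.78 0.3 -0.3 4 0 0 0;8.78 0 0 3.6 0 0 0;8.78 0 0 1.6 0 0 0;8.78 0 0 0 0 0 0;5.6 0 0 0 0 0 0;5.6 0 0 0 0 0 0;5.6 0 0 0 0 0 0;5.6 0 0 0 0 0 0;5.6 0 0 0 0 0 0")

```text
t: 9.43
ee_pos: [453.1, 73.5, 9.6]
orientation: [2.224, 2.218, 0.002]
ft_force: [-0.4, -0.6, 7.4]
width: 63.1
```

```bash
python3 go.py 612 -60 100 0 5.6
```

```text
t 9.43 at [453.1  73.5   9.6] yaw -0.1 tilt 0.00 0.00 w 63.1 F [-0.4 -0.6  7.4] q [ 0.14  0.57  2.09 -0.    0.47  0.14]
5.6 -3.33 3.98 -2.26 0 0 -0.04;
5.6 -3.33 3.98 -2.26 0 0 -0.04;
5.6 -3.33 3.98 -2.26 0 0 -0.04;
5.6 -3.34 3.98 -2.26 0 0 -0.04;
```

Emit:
play_rows(plan="5.6 0 0 -3 0 0 0;5.6 0 0 -5 0 0 0;5.6 -4.4 5.3 -1 0 0 0;5.6 -4.5 5.3 0 0 0 0;5.6 -4.4 5.3 0 0 0 0;5.6 0 0 0 0 0 0;5.6 0 0 0 0 0 0")

```text
t: 10.3
ee_pos: [594.1, -46.7, 97.2]
orientation: [-2.224, -2.217, 0.002]
ft_force: [-0.4, 0.5, -1.4]
width: 63.1
```

```bash
python3 look.py w5; python3 go.py 611.8 -60 36 0 5.6
```

```text
eye [594.  35. 261.]
yellow [306. 376.] z24 [ 616.1 -211.8   54.3   40.2   -0. ] z40 [ 614.6 -195.1   50.6   37.4   -0. ]
white [258 352] [354 390] z6 [ 616.7 -224.7   98.2   49.2    0. ] z31 [ 614.5 -199.3   88.6   44.4    0. ] z24 [ 615.1 -206.4   91.3   45.8    0. ]
white [221 171] [365 320] z6 [600.  -92.4 159.9 117.6  74. ] z31 [599.4 -80.  144.2 106.1  74. ] z24 [599.5 -83.5 148.6 109.3  74. ]
white [397   0] [534 288] z6 [736.3  -9.4 234.6  73.3 -90. ] z31 [722.4  -5.1 211.6  66.1 -90. ] z24 [726.3  -6.3 218.   68.2 -90. ]
white [262   0] [357 107] z6 [612.6  71.8  72.9  68.6  89.8] z31 [610.8  68.2  65.7  61.9  89.8] z24 [611.3  69.2  67.7  63.7  89.8]
t 10.35 at [593.7 -46.2  97.3] yaw -0.1 tilt -0.00 0.00 w 62.7 F [ 0.4  0.6 -0.7] q [-0.1   0.55  1.77  0.    0.83 -0.1 ]
5.6 -0.69 0.90 3.06 0 0 -0.07;
5.6 -0.69 0.90 3.06 0 0 -0.07;
```

View pics/w5.png

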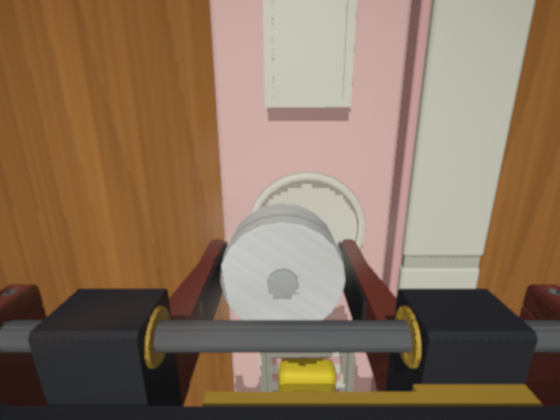

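The tin is held level, its button at (283,283) and the well behind it at (307,225). It needs about 18 mm more in x and 14 mm more in -y.

Emit:
play_rows(plan="5.6 -0.7 0.9 2 0 0 0;5.6 -0.7 0.9 2 0 0 0;5.6 0 0 1.8 0 0 0;5.6 0 0 0 0 0 0;5.6 0 0 0 0 0 0;5.6 0 0 0 0 0 0")

```text
t: 11.1
ee_pos: [613.6, -60.7, 40.6]
orientation: [2.224, 2.218, 0.001]
ft_force: [0.7, 0.3, 1.0]
width: 62.9
```

```bash
python3 go.py 612 -60 31.5 0 5.6
```

```text
t 11.10 at [613.6 -60.7  40.6] yaw -0.1 tilt 0.00 -0.00 w 62.9 F [0.7 0.3 1. ] q [-0.12  0.66  1.74  0.    0.75 -0.12]
5.6 0.07 -0.16 0.91 0 0 -0.14;
```

Emit:
play_rows(plan="5.6 0.05 -0.15 0.5 0 0 0;5.6 0 0 0.3 0 0 0;5.6 0 0 0.1 0 0 0;5.6 0 0 0 0 0 0")

```text
t: 11.6
ee_pos: [611.7, -60.4, 30.6]
orientation: [-2.224, -2.218, 0.0]
ft_force: [-0.7, 0.6, -0.2]
width: 63.6
```

Emit:
play_rows(plan="5.6 0 0 0.1 0 0 0;5.6 0 0 0 0 0 0")

```text
t: 11.85
ee_pos: [611.8, -60.4, 29.7]
orientation: [2.224, 2.218, 0.0]
ft_force: [-0.1, -0.4, -0.0]
width: 63.3
```

Emit:
play_rows(plan="5.6 0 0 0.1 0 0 0;5.6 0 0 0 0 0 0")

```text
t: 12.1
ee_pos: [611.8, -60.4, 29.6]
orientation: [2.224, 2.218, 0.0]
ft_force: [-3.8, -0.4, 7.6]
width: 63.3
```

Emit:
play_rows(plan="5.6 0 0 -0.05 0 0 0;7 0 0 0 0 0 0;7.5 0 0 0 0 0 0;8 0 0 0 0 0 0;8.78 0 0 -3 0 0 0;8.78 0 0 -5 0 0 0;8.78 0 0 -5 0 0 0;8.78 5.4 -3.5 0 0 0 0;8.78 5.4 -3.5 0 0 0 0;8.78 0 0 0 0 0 0")

```text
t: 13.35
ee_pos: [541.5, 47.3, 159.2]
orientation: [-2.219, -2.222, 0.002]
ft_force: [0.1, -0.4, 0.7]
width: 88.0
```

```bash
python3 look.py w6; python3 go.py 435.5 210 100 0 6.5
```

```text
eye [541. 129. 323.]
yellow [344. 388.] z24 [ 6.165e+02 -2.000e+02  4.970e+01  1.420e+01  2.000e-01] z40 [ 6.124e+02 -1.824e+02  4.700e+01  1.350e+01  2.000e-01]
white [199 363] [221 406] z6 [ 448.1 -217.9   77.5   16.7   71.6] z31 [ 455.4 -190.6   71.4   15.3   71.6] z24 [ 453.3 -198.2   73.1   15.7   71.6]
white [307 360] [383 390] z6 [ 6.203e+02 -1.996e+02  9.750e+01  4.870e+01  2.000e-01] z31 [ 6.140e+02 -1.737e+02  8.980e+01  4.490e+01  2.000e-01] z24 [ 6.158e+02 -1.810e+02  9.190e+01  4.600e+01  2.000e-01]
white [304 247] [378 320] z6 [603.9 -75.4 107.4  76.5 -72.2] z31 [598.9 -59.4  98.9  70.5 -72.2] z24 [600.3 -63.9 101.3  72.2 -72.2]
white [322  56] [400 206] z6 [615.6 102.  146.2  68.7 -89.9] z31 [609.7 104.1 134.7  63.3 -89.9] z24 [611.3 103.5 137.9  64.8 -89.9]
white [422   0] [546 307] z6 [738.   61.8 317.1  71.9  90. ] z31 [722.5  67.1 292.1  66.2  90. ] z24 [726.8  65.6 299.1  67.8  90. ]
white [130   0] [187  38] z6 [429.2 205.1  51.2  30.3   0. ] z31 [438.  199.   47.2  27.9   0. ] z24 [435.5 200.7  48.3  28.6   0. ]
t 13.40 at [543.3  46.  159.4] yaw 0.0 tilt 0.00 -0.00 w 87.7 F [ 0.4  0.3 -0.2] q [ 0.06  0.39  1.85 -0.    0.9   0.06]
6.5 4.10 -2.69 1.49 0 0 0.00;
6.5 4.10 -2.69 1.49 0 0 0.00;
6.5 4.10 -2.69 1.49 0 0 0.00;
6.5 4.10 -2.69 1.49 0 0 0.00;
```

View pics/w6.png

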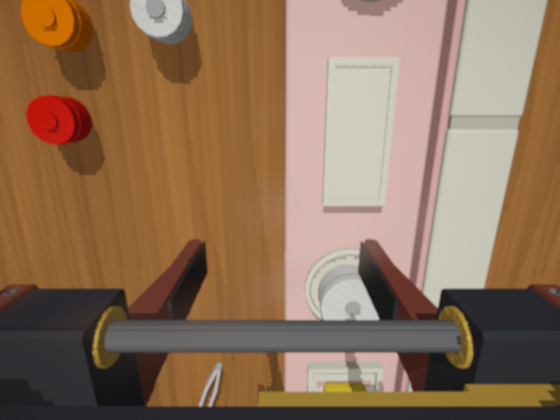

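The large tin sits in its well at (350,305), and the aluminium small tin is at (160,15), clear of the orange one (57,22) and the red one (58,120).

Emit:
play_rows(plan="6.5 4.1 -2.7 0 0 0 0;6.5 4.1 -2.7 0 0 0 0;6.5 4.1 -2.7 1.5 0 0 0;6.5 4.1 -2.7 2.5 0 0 0;6.5 0 0 2 0 0 0;6.5 0 0 0 0 0 0;6.5 0 0 0 0 0 0")

```text
t: 14.28
ee_pos: [437.8, 208.6, 99.7]
orientation: [2.226, 2.217, 0.001]
ft_force: [0.5, -0.5, 0.4]
width: 65.0
```

```bash
python3 look.py w7; python3 go.py 435.5 210 9 0 6.5
```

```text
eye [437. 290. 263.]
white [541 332] [559 346] z6 [704.3  68.3  20.6  17.3 -75.4] z31 [678.4  89.8  18.6  15.6 -75.4] z24 [685.6  83.8  19.1  16.1 -75.4]
white [  0 331] [ 23 346] z6 [164.5  70.5  27.5  18.2  -0.2] z31 [190.9  91.8  24.8  16.4  -0.2] z24 [183.5  85.8  25.5  16.9  -0.2]
white [153 325] [415 348] z6 [4.378e+02 7.150e+01 2.646e+02 2.710e+01 1.000e-01] z31 [4.377e+02 9.270e+01 2.389e+02 2.440e+01 1.000e-01] z24 [4.378e+02 8.680e+01 2.461e+02 2.520e+01 1.000e-01]
white [442 248] [526 308] z6 [6.237e+02 1.361e+02 7.340e+01 6.370e+01 1.000e-01] z31 [6.056e+02 1.511e+02 6.620e+01 5.750e+01 1.000e-01] z24 [6.106e+02 1.469e+02 6.820e+01 5.930e+01 1.000e-01]
white [254 182] [308 241] z6 [435.5 202.9  54.4  47.6  89.8] z31 [435.7 211.3  49.1  42.9  89.8] z24 [435.6 209.   50.6  44.2  89.8]
white [460 107] [559 205] z6 [625.1 249.   82.1  79.9 -75.4] z31 [606.8 252.9  74.2  72.1 -75.4] z24 [611.9 251.8  76.4  74.3 -75.4]
t 14.32 at [437.8 208.6  99.9] yaw -0.2 tilt 0.00 0.00 w 65.0 F [-0.3  0.   0.4] q [ 0.42  0.41  2.02 -0.    0.71  0.42]
6.5 0.07 -0.12 4.54 0 0 -0.12;
6.5 0.07 -0.12 4.54 0 0 -0.12;
```

View pics/w7.png

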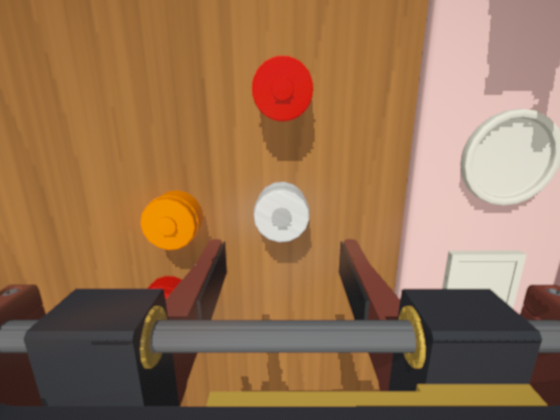

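The aluminium tin at (281,213) lies between the jaws; the orange tin at (170,220) is clear of the left finger.

Emit:
play_rows(plan="6.5 0.05 -0.2 4 0 0 0;6.5 0 0 3.4 0 0 0;6.5 0 0 1.6 0 0 0;6.5 0 0 0 0 0 0;3.6 0 0 0 0 0 0;3.6 0 0 0 0 0 0;3.6 0 0 0 0 0 0;3.6 0 0 0 0 0 0;3.6 0 0 0 0 0 0")

```text
t: 15.45
ee_pos: [435.3, 209.8, 10.2]
orientation: [2.224, 2.218, 0.003]
ft_force: [0.3, -0.7, 8.0]
width: 43.2
```

Emit:
play_rows(plan="3.6 0 0 -3 0 0 0;3.6 0 0 -5 0 0 0;3.6 1.1 4.4 -1 0 0 0;3.6 1.1 4.4 0 0 0 0;3.6 1.1 4.4 0 0 0 0;3.6 1.1 4.4 0 0 0 0;3.6 0 0 0 0 0 0;3.6 0 0 0 0 0 0")

```text
t: 16.45
ee_pos: [609.4, 252.6, 98.7]
orientation: [-2.224, -2.218, 0.003]
ft_force: [-0.7, -0.7, -1.0]
width: 43.3
```

```bash
python3 look.py w8; python3 go.py 612.5 253 36 0 3.6
```

```text
eye [609. 334. 262.]
white [253 352] [319 390] z6 [611.3  72.8  68.9  49.6   0. ] z31 [611.1  98.3  62.1  44.8   0. ] z24 [611.1  91.2  64.   46.1   0. ]
white [241 168] [335 320] z6 [611.4 210.2 152.8  80.6  85.8] z31 [611.1 222.2 137.9  72.8  85.8] z24 [611.2 218.9 142.   75.   85.8]
white [379   0] [509 291] z6 [734.3 288.  239.2  72.9 -90. ] z31 [722.1 292.5 215.8  65.8 -90. ] z24 [725.5 291.3 222.4  67.8 -90. ]
t 16.50 at [609.  252.6  98.8] yaw -0.1 tilt -0.00 -0.00 w 43.5 F [-0.6  0.8  0. ] q [0.38 0.62 1.62 0.   0.9  0.38]
3.6 0.02 0.17 3.14 0 0 -0.07;
3.6 0.02 0.17 3.14 0 0 -0.07;
```

View pics/w8.png

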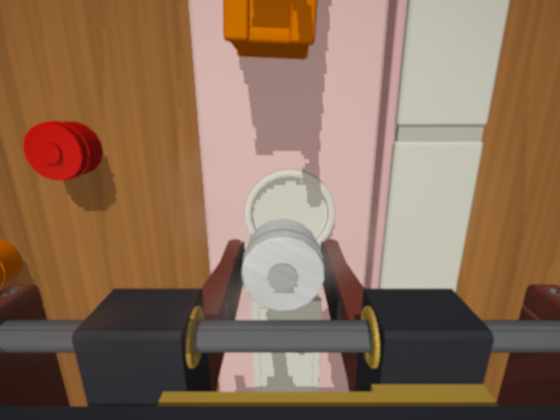

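The small tin is held level at (283,265) with its well at (290,212) beyond. The rack is well clear. I'm lowering it.

Emit:
play_rows(plan="3.6 0.05 0.35 2 0 0 0;3.6 0 0 2.5 0 0 0;3.6 0 0 1.5 0 0 0;3.6 0 0 0 0 0 0;3.6 0 0 0 0 0 0;3.6 0 0 0 0 0 0")

```text
t: 17.25
ee_pos: [614.7, 253.8, 40.1]
orientation: [2.224, 2.218, 0.002]
ft_force: [0.2, 0.8, -0.4]
width: 43.3
```

```bash
python3 go.py 612.5 253.5 32 0 3.6
```

```text
t 17.25 at [614.7 253.8  40.1] yaw -0.2 tilt 0.00 0.00 w 43.3 F [ 0.2  0.8 -0.4] q [0.37 0.71 1.62 0.   0.81 0.38]
3.6 -0.03 -0.22 0.81 0 0 -0.15;
```

Emit:
play_rows(plan="3.6 0 -0.2 0.5 0 0 0;3.6 0 0 0.2 0 0 0;3.6 0 0 0.1 0 0 0;3.6 0 0 0 0 0 0")

```text
t: 17.75
ee_pos: [612.1, 253.5, 31.1]
orientation: [-2.224, -2.218, 0.0]
ft_force: [-0.5, -0.1, -0.6]
width: 43.2
```

Emit:
play_rows(plan="3.6 0 0 0.1 0 0 0;3.6 0 0 0 0 0 0")

```text
t: 18.0
ee_pos: [612.2, 253.5, 30.3]
orientation: [2.224, 2.218, 0.0]
ft_force: [1.1, -0.1, 0.3]
width: 43.3
```

Emit:
play_rows(plan="3.6 0 0 0.1 0 0 0;3.6 0 0 0 0 0 0")

```text
t: 18.25
ee_pos: [612.3, 253.5, 30.2]
orientation: [2.224, 2.218, 0.0]
ft_force: [-1.6, -0.6, 8.7]
width: 43.2
```

Emit:
play_rows(plan="3.6 0 0 -0.05 0 0 0;5 0 0 0 0 0 0;5.5 0 0 0 0 0 0;6 0 0 0 0 0 0;6 0 0 -3 0 0 0;6 0 0 -5 0 0 0;6 0 0 -5 0 0 0;6 0 0 0 0 0 0")

```text
t: 19.25
ee_pos: [614.9, 254.6, 164.4]
orientation: [2.222, 2.216, 0.012]
ft_force: [0.8, 0.8, -0.3]
width: 60.2
```

```bash
python3 go.py 442 -233 130 -19 6
```

```text
t 19.25 at [614.9 254.6 164.4] yaw -0.2 tilt 0.01 0.00 w 60.2 F [ 0.8  0.8 -0.3] q [0.37 0.54 1.58 0.   1.01 0.38]
6 -5.42 -1.91 0.38 0 0 2.09;
6 -5.49 -1.71 0.38 0 0 2.09;
6 -5.55 -1.50 0.38 0 0 2.09;
6 -5.60 -1.30 0.38 0 0 2.09;
6 -5.64 -1.10 0.38 0 0 2.09;
6 -5.68 -0.89 0.38 0 0 2.09;
6 -5.71 -0.68 0.38 0 0 2.09;
6 -5.73 -0.47 0.38 0 0 2.09;
6 -5.74 -0.26 0.38 0 0 2.09;
```

Emit:
play_rows(plan="6 -5.4 -1.9 0 0 0 2.1;6 -5.5 -1.7 0 0 0 2.1;6 -5.6 -1.5 0 0 0 2.1;6 -5.6 -1.3 0 0 0 2.1;6 -5.6 -1.1 0 0 0 2.1;6 -5.7 -0.9 0.5 0 0 2.1;6 -5.7 -0.7 1 0 0 2.1;6 -5.7 -0.5 1 0 0 2.1;6 -5.7 -0.3 1 0 0 2.1;6 0 0 0 0 0 0;6 0 0 0 0 0 0")

```text
t: 20.62
ee_pos: [437.9, -232.8, 124.0]
orientation: [-2.558, -1.821, 0.001]
ft_force: [0.2, -0.1, -0.4]
width: 60.1
```

```bash
python3 look.py w9; python3 go.py 442 -233 60 -19 6
```

```text
eye [ 464. -156.  288.]
yellow [495. 126.] z24 [ 622.8 -229.6   84.9   61.6   88.7] z40 [ 613.1 -225.1   79.7   57.8   88.7]
white [530 332] [559 347] z6 [ 655.6 -478.6   36.    19.9  -19. ] z31 [ 638.6 -450.    32.8   18.1  -19. ] z24 [ 643.4 -458.    33.7   18.6  -19. ]
white [  6 331] [ 34 346] z6 [ 112.7 -290.5   32.7   19.9  -19. ] z31 [ 143.9 -278.6   29.8   18.2  -19. ] z24 [ 135.2 -281.9   30.6   18.7  -19. ]
white [169 325] [404 349] z6 [ 389.8 -383.9  259.5   31.7  -19. ] z31 [ 396.4 -363.7  236.5   28.9  -19. ] z24 [ 394.6 -369.3  242.9   29.7  -19. ]
white [456 206] [529 320] z6 [ 632.1 -373.9  112.1   82.6   51.9] z31 [ 617.2 -354.6  102.1   75.3   51.9] z24 [ 621.4 -360.   104.9   77.3   51.9]
white [280 141] [297 250] z6 [ 442.2 -234.7  106.8   16.    70.8] z31 [ 444.1 -227.7   97.3   14.6   70.8] z24 [ 443.6 -229.7  100.    15.    70.8]
white [372  28] [552 208] z6 [ 613.6 -209.6  168.7  130.5  -89.8] z31 [ 600.4 -204.8  153.7  118.9  -89.8] z24 [ 604.1 -206.2  157.9  122.2  -89.8]
t 20.68 at [ 438.3 -232.3  124.3] yaw -19.0 tilt -0.00 0.00 w 60.3 F [0.5 0.7 0.2] q [-0.51  0.39  1.98  0.    0.78 -0.18]
6 0.03 0.18 3.21 0 0 -0.01;
6 0.03 0.18 3.21 0 0 -0.01;
```

View pics/w9.png

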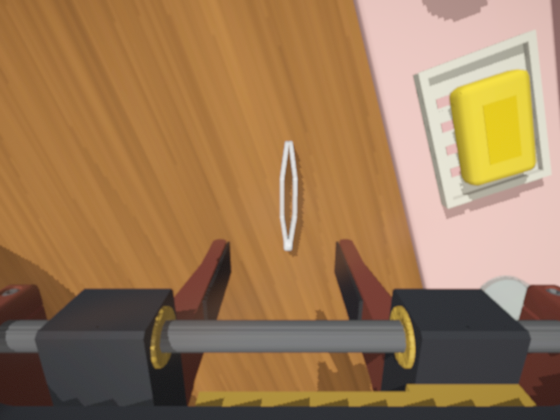

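The tweezers lie along the image column at (288,195), parallel to the fingers' plane. The soap at (495,126) lies flat inside its dish. I'll shift 4 mm along tool y and descend.

Emit:
play_rows(plan="4 0 0.4 4 0 0 0;4 0 0 4 0 0 0;4 0 0 2.4 0 0 0;4 0 0 0 0 0 0;4 0 0 0 0 0 0")

```text
t: 21.3
ee_pos: [443.1, -233.9, 21.5]
orientation: [2.556, 1.825, 0.001]
ft_force: [0.2, -0.3, 1.0]
width: 39.7
```

```bash
python3 go.py 442.4 -233.7 5 -19.1 4
```

```text
t 21.30 at [ 443.1 -233.9   21.5] yaw -19.0 tilt 0.00 -0.00 w 39.7 F [ 0.2 -0.3  1. ] q [-0.51  0.58  2.    0.    0.56 -0.18]
4 -0.00 -0.07 1.65 0 0 0.14;
```

Emit:
play_rows(plan="4 0 -0.05 1 0 0 0;4 0 0 0.5 0 0 0;4 0 0 0 0 0 0;4 0 0 0 0 0 0;0.8 0 0 0 0 0 0;0.8 0 0 0 0 0 0;0.8 0 0 0 0 0 0;0.8 0 0 0 0 0 0;0.8 0 0 0 0 0 0")

```text
t: 22.42
ee_pos: [441.8, -234.4, 5.8]
orientation: [2.558, 1.823, 0.0]
ft_force: [0.0, 0.1, 1.1]
width: 14.1
```

```bash
python3 go.py 611 105 110 -0.5 0.8
python3 - <<'E'
from h import *
for n in ("top0","w6","w8","w4"):
    im=pickle.load(open(n+'.pkl','rb'));hsv=cv2.cvtColor(im["pixels"],cv2.COLOR_RGB2HSV);H,S,V=[hsv[:,:,i].astype(int) for i in range(3)]
    for c in blobs((S<35)&(V>120),200):
        r=rect(im,cv2.convexHull(c),24)
        if abs(r[1]-105)<6 and abs(r[2]-137)<6:
            Q=onplane(im,c.reshape(-1,2),24)
            a=[]
            for k in (1,-1):  # long edges: fit line through extreme-x points per side, excluding the ends
                s=Q[(abs(Q[:,1]-r[1])<50)&((Q[:,0]-r[0])*k>20)];a.append(np.degrees(np.arctan(np.polyfit(s[:,1],s[:,0],1)[0])))
            print(n,r,'long side slope dx/dy deg',np.round(a,2))
E
```

```text
t 22.43 at [ 441.8 -234.4    5.8] yaw -19.1 tilt 0.00 -0.00 w 14.1 F [0.  0.1 1.1] q [-0.51  0.61  2.   -0.    0.53 -0.18]
0.8 5.37 0.70 -1.49 0 0 -2.65;
0.8 5.33 0.95 -1.49 0 0 -2.65;
0.8 5.28 1.19 -1.49 0 0 -2.65;
0.8 5.22 1.44 -1.49 0 0 -2.65;
0.8 5.15 1.68 -1.49 0 0 -2.65;
0.8 5.07 1.91 -1.49 0 0 -2.65;
0.8 4.97 2.15 -1.49 0 0 -2.65;
top0 [611.4 106.5 137.5  64.3  89.1] long side slope dx/dy deg [0.16 0.46]
w6 [611.2 103.6 136.1  63.  -89.9] long side slope dx/dy deg [-0.07 -0.12]
w4 [610.7 103.1 137.3  65.6 -89.8] long side slope dx/dy deg [-0.07 -0.33]
```

Emit:
play_rows(plan="0.8 0 0 -3 0 0 0;0.8 0 0 -5 0 0 0;0.8 0 0 -3 0 0 0;0.8 5.4 0.7 0 0 0 -2.7;0.8 5.3 0.9 0 0 0 -2.7;0.8 5.3 1.2 0 0 0 -2.7;0.8 5.2 1.4 0 0 0 -2.7;0.8 5.1 1.7 0 0 0 -2.7;0.8 5.1 1.9 0 0 0 -2.7;0.8 4.9 2.2 0 0 0 -2.7;0.8 0 0 0 0 0 0;0.8 0 0 0 0 0 0")

```text
t: 23.92
ee_pos: [608.8, 104.2, 115.2]
orientation: [-2.224, -2.218, 0.002]
ft_force: [-0.3, -0.4, -0.3]
width: 14.7
```

```bash
python3 look.py w10; python3 go.py 611 104 45 0 0.8
```

```text
eye [608. 186. 279.]
white [257 352] [307 390] z6 [606.6 -92.3  56.3  52.8   0. ] z31 [606.8 -66.8  51.1  47.9   0. ] z24 [606.7 -73.9  52.6  49.3   0. ]
white [247 126] [326 320] z6 [611.3  73.1 196.1  68.9 -89.8] z31 [611.   83.4 178.1  62.6 -89.8] z24 [611.1  80.5 183.2  64.3 -89.8]
white [373   0] [494 320] z6 [733.4 119.5 289.1  72.3 -90. ] z31 [722.  125.6 262.7  65.7 -90. ] z24 [725.2 123.9 270.1  67.5 -90. ]
white [239   0] [342  67] z6 [ 6.139e+02  2.408e+02  7.930e+01  4.710e+01 -2.000e-01] z31 [ 6.134e+02  2.357e+02  7.200e+01  4.280e+01 -2.000e-01] z24 [ 6.135e+02  2.371e+02  7.410e+01  4.400e+01 -2.000e-01]
t 23.98 at [608.8 103.6 115.3] yaw -0.2 tilt -0.00 -0.00 w 14.7 F [-0.   0.2 -0.2] q [ 0.15  0.55  1.71 -0.    0.88  0.15]
0.8 0.02 0.11 3.51 0 0 -0.10;
0.8 0.02 0.11 3.51 0 0 -0.10;
```

View pics/w10.png

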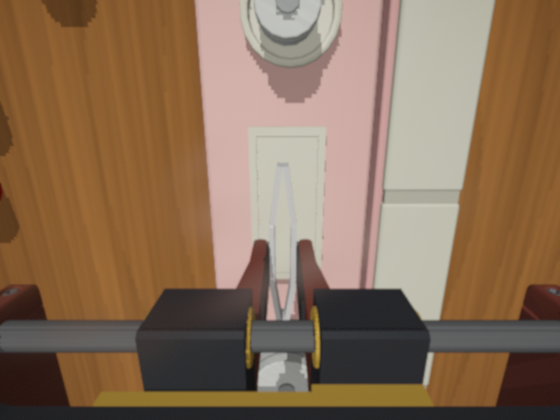

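The tweezers are held lengthways and level, tip at (283,163), above the tray (250–325,128–285). The small tin is in its well at (288,15). I'm lowering.

Emit:
play_rows(plan="0.8 0 0.2 3 0 0 -0.2;0.8 0 0 3 0 0 0;0.8 0 0 2 0 0 0;0.8 0 0 0 0 0 0;0.8 0 0 0 0 0 0;0.8 0 0 0 0 0 0")

```text
t: 24.72
ee_pos: [612.6, 104.6, 36.9]
orientation: [2.22, 2.221, 0.002]
ft_force: [0.5, -0.2, -0.7]
width: 14.5
```

```bash
python3 go.py 611 104 28 0 0.8
```

```text
t 24.73 at [612.6 104.6  36.9] yaw 0.0 tilt 0.00 0.00 w 14.5 F [ 0.5 -0.2 -0.7] q [ 0.15  0.67  1.73 -0.    0.75  0.15]
0.8 -0.06 -0.16 0.89 0 0 0.04;
```

Emit:
play_rows(plan="0.8 0 -0.15 0.5 0 0 0;0.8 0 0 0.2 0 0 0;0.8 0 0 0 0 0 0;0.8 0 0 0 0 0 0")

```text
t: 25.22
ee_pos: [610.3, 104.6, 28.7]
orientation: [-2.221, -2.222, 0.0]
ft_force: [0.1, 1.2, -0.1]
width: 15.0
```

Emit:
play_rows(plan="0.8 0 0 0.1 0 0 0;0.8 0 0 0 0 0 0")

```text
t: 25.48
ee_pos: [610.5, 104.6, 27.9]
orientation: [2.22, 2.222, 0.0]
ft_force: [-0.4, -0.7, 0.7]
width: 14.5
```

Emit:
play_rows(plan="0.8 0 0 0.1 0 0 0;0.8 0 0 0 0 0 0")

```text
t: 25.72
ee_pos: [610.4, 104.6, 27.8]
orientation: [2.22, 2.222, 0.0]
ft_force: [-3.0, -0.1, 10.0]
width: 14.4
```

Contact came 2 mm higher than at the pick-up (27.8 against 25.8), so I'm looking before letting go.

Run:
```python
from h import *
from workcell import *
s=get_image("scene");t=get_image("top");w=get_image("wrist")
pickle.dump((s,t,w),open('c.pkl','wb'))
def crop(im,a,b,c,d):return cv2.resize(im["pixels"][a:b,c:d,::-1],(400,300),interpolation=cv2.INTER_CUBIC)
a=crop(s,238,328,210,330);b=crop(t,143,203,198,278);c=crop(w,90,330,120,440)
cv2.imwrite('pics/c1.png',np.vstack([np.hstack([a,b]),np.hstack([c,np.zeros_like(c)])]))
```

```text
(no output)
```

View pics/c1.png

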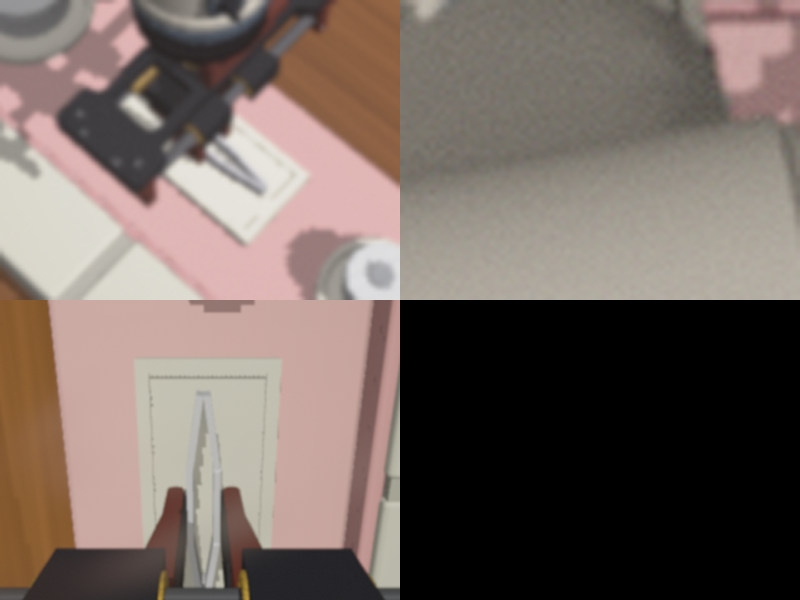

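Run:
```python
from h import *
w=pickle.load(open('c.pkl','rb'))[2];P=cloud(w)
for v in (165,170,180,190,200,220,240,260,280,300,310,315):
    row=P[v,262:305];ok=w["range_z"][v,262:305]>0
    k=np.argsort(-np.where(ok,row[:,2],-99))[:40]
    hsv=cv2.cvtColor(w["pixels"],cv2.COLOR_RGB2HSV)[v,262:305]
    m=ok&(hsv[:,1]<60)
    print(v,'top z pct',np.round(np.percentile(row[m,2],[5,50,90,97]),1),'y',np.median(row[m,1]).round())
im=w
for uv in((282,164),(286,318)):
    for z in (20,26,32,36):print(uv,z,onplane(im,uv,z).round(1))
```

```text
165 top z pct [22.9 23.9 33.  33.6] y 156.0
170 top z pct [23.1 23.8 35.7 36.6] y 154.0
180 top z pct [22.4 24.  35.6 36. ] y 148.0
190 top z pct [22.8 24.2 36.1 36.4] y 142.0
200 top z pct [22.8 24.  35.8 36.1] y 137.0
220 top z pct [23.  24.1 35.6 36. ] y 125.0
240 top z pct [23.  24.7 35.6 35.7] y 113.0
260 top z pct [23.  35.  52.1 53.1] y 105.0
280 top z pct [23.1 35.2 71.7 72.2] y 92.0
300 top z pct [23.4 35.7 85.7 86.2] y 80.0
310 top z pct [23.3 35.2 86.4 86.9] y 72.0
315 top z pct [23.2 34.6 86.2 86.8] y 68.0
(282, 164) 20 [[609.1 156.3  20. ]]
(282, 164) 26 [[609.2 157.3  26. ]]
(282, 164) 32 [[609.2 158.4  32. ]]
(282, 164) 36 [[609.2 159.   36. ]]
(286, 318) 20 [[611.8  55.2  20. ]]
(286, 318) 26 [[611.7  59.8  26. ]]
(286, 318) 32 [[611.6  64.4  32. ]]
(286, 318) 36 [[611.6  67.4  36. ]]
```

Depth shows the tweezers' top at 35.5–36 along the whole length, 12 mm above the tray floor, so they lie level on the bottom. Both tips are inside. I'm letting go.

Emit:
play_rows(plan="0.8 0 0 -0.05 0 0 0;2 0 0 0 0 0 0;2.5 0 0 0 0 0 0;3 0 0 0 0 0 0;3 0 0 -1 0 0 0;3 0 0 -4 0 0 0;3 0 0 -5 0 0 0;3 0 0 -5 0 0 0;3 2 -6 0 0 0 0;3 2 -6 0 0 0 0;3 2 -6 0 0 0 0;3 2 -6 0 0 0 0;3 0 0 0 0 0 0;3 0 0 0 0 0 0")

```text
t: 27.62
ee_pos: [374.0, 183.9, 178.1]
orientation: [2.219, 2.223, 0.004]
ft_force: [0.6, 0.0, 0.4]
width: 29.8
```

```bash
python3 go.py 380 300 190 0 3
python3 - <<'E'
from h import *
from workcell import *
t=get_image("top");s=get_image("scene");pickle.dump((t,s),open('f.pkl','wb'))
a=cv2.resize(t["pixels"][130:300,60:480,::-1],(800,324),interpolation=cv2.INTER_CUBIC)
b=cv2.resize(s["pixels"][120:420,90:490,::-1],(368,276))
c=cv2.resize(s["pixels"][170:350,130:370,::-1],(432,276),interpolation=cv2.INTER_CUBIC)
cv2.imwrite('pics/f1.png',np.vstack([a,np.hstack([b,c])]))
E
```

```text
t 27.62 at [374.  183.9 178.1] yaw 0.1 tilt 0.00 0.00 w 29.8 F [0.6 0.  0.4] q [ 0.43  0.18  2.11 -0.    0.85  0.43]
3 5.80 0.31 -0.60 0 0 0.05;
3 5.80 0.30 -0.60 0 0 0.05;
```

View pics/f1.png

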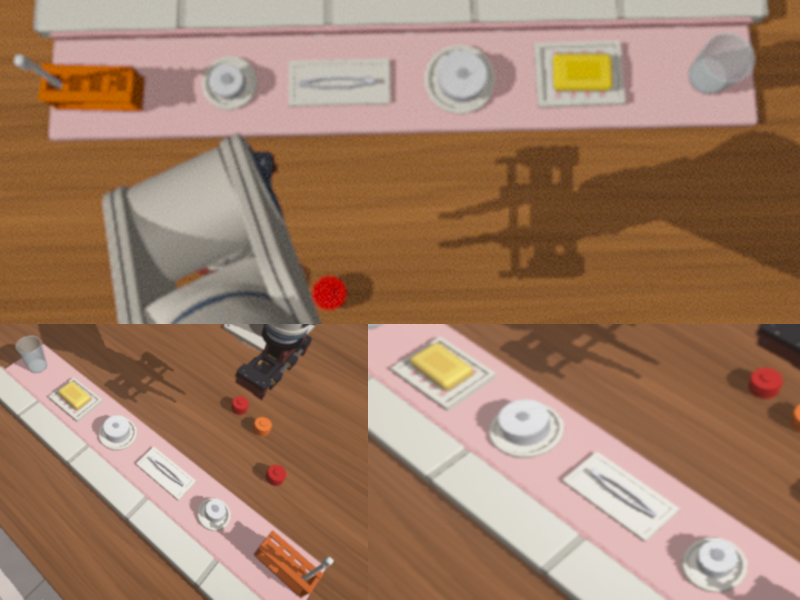

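All four items lie in their dishes: soap (580,72), large tin (462,72), tweezers (340,83), small tin (230,82). The rack, tumbler and the three look-alikes stand where they were.

```bash
python3 -c "
from workcell import *
print(close_job())"
```

```text
the job is handed in; nothing more can be done
None
```

I put all four items in their dishes in the order you listed them (soap bar, larger tin, smaller tin, tweezers) and handed the job in at about 28 s of the 93 s allowed. Each was lowered in 1 mm steps until light contact, with forces of 14 N or less in the readings, then let go.

- **Final pictures:** the last top and scene views show every item inside its rim, tins lid up. The toothbrush rack, the tumbler and the red and orange look-alikes are where they were, and the arm is clear.
- **Soap:** it measured within about 1.5 mm of its dish's centre.
- **Tins:** I checked these only by eye in the pictures; I didn't measure how well they are centred.
- **Tweezers:** one reading disagreed, because contact came about 2 mm higher than the pick-up height predicted. Before letting go I checked the depth image: they were level along their visible length to about 0.5 mm, with their top 12 mm above the tray floor. I took that as lying flat on the bottom.

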